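# Bolt the block into the drilling jig

### The job

Lock the wooden block into the drilling jig: press the red spring catch down with one fingertip and, keeping it held down, push the bolt's black thumb plate with the other fingertip until the bolt is fully home over the block. Then let go so that the catch springs back up and locks the bolt. Pick nothing up, leave the block in its pocket and do not disturb the things lying around the jig.

Things in the scene. Friction and masses are not known exactly. Their poses are not given: they have to be found in the camera images.
- jig: Drilling jig, plywood base 130 x 305 x 8 mm fixed level on the bench. Origin: at bench height, midway between catch bar (jig x = -30 mm) and bolt (x = +30 mm), below mid-length of the catch bar. z up; y = way the bolt slides home, to the block; x from catch to bolt, away from the robot. From y -75 to 95 mm only catch bar and thumb plate rise above 50 mm; a bridge at y 98 to 110 is 56 mm high.
- catch (a joint): How far the red spring catch is pressed down, m: 0 = up (its tooth blocks the bolt), 0.012 = fully down. The tooth clears the bolt from 0.006 on. The spring takes about 2.5 N to start, 5 N at 0.006 and 7 N at the bottom. Let go, it springs up by itself and locks the bolt if that is fully home.
- catch_top (a point): Middle of the top face of the red catch bar (moves with it). The bar is 24 mm wide (jig x -42 to -18 mm), 130 mm long (jig y -65 to 65 mm), flat and parallel to the bolt; its top is 67 mm above the bench when up, 55 mm when fully down. It moves straight down wherever it is pressed; a fingertip can slide along it.
- bolt (a joint): Travel of the bolt, m: 0 = drawn back, 0.060 = home against its stop, over the block. Starts at 0 to 0.006. Slides along the jig's +y with about 2 N of friction, more when the catch's tooth rubs it. With the catch up it is blocked at 0.010; the tooth can spring up behind it past 0.054.
- bolt_tab (a point): Rear face (the face to push, looking to the jig's -y) of the bolt's black upright thumb plate, mid-width, 70 mm above the bench; moves with the bolt. The plate is 28 mm wide (jig x 16 to 44 mm), 8 mm thick along y, and stands from 48 to 85 mm above the bench. With the bolt drawn back this face is at jig y = -14 mm.
- block_mid (a point): Centre of the loose sawn wooden block (50 x 95 x 28 mm, 95 along the jig's y) lying in the jig's pocket on the base; its top is 36 mm above the bench, 2 mm below the bolt rod.
- wax_tin: Round tin of wax, diameter 67, height 36 mm, loose on the bench on the robot's side of the jig; origin in the middle of its underside.
- plug: Wooden disc, diameter 46, height 20 mm, loose on the bench on the robot's side of the jig; origin in the middle of its underside.
- pencil: Blue flat carpenter's pencil, 159 mm long, 13 x 9 mm, loose on the bench on the far side of the jig, roughly parallel to the bolt; origin in the middle of its underside.

How it is judged:
On the way, in this order (a step that is already met when the one before it is completed fails the run):
1. the catch is pressed down while the bolt is still drawn back (value of joint catch above 0.006 m and value of joint bolt below 0.014 m), for 0.1 s.
2. the bolt comes home with the catch still held down (value of joint catch above 0.005 m and value of joint bolt above 0.055 m), for 0.1 s.
At the end, for the whole second after the job is handed in: The bolt is home (travel over 54 mm of 60), the catch has sprung up again (within 2 mm of its top), the block lies within 8 mm of where it lay, and the tin, disc and pencil within 15 mm (value of joint bolt above 0.054 m and value of joint catch below 0.002 m and distance of block_mid from where it was at the start of the episode below 0.008 m and distance of each of wax_tin, plug, pencil from where it was at the start of the episode below 0.015 m); the robot touches nothing.
It fails at once if the wooden block is lifted or shoved out of place (distance of block_mid from where it was at the start of the episode above 0.012 m).
It fails at once if the wax tin is disturbed (distance of wax_tin from where it was at the start of the episode above 0.015 m).
It fails at once if the wooden disc is disturbed (distance of plug from where it was at the start of the episode above 0.015 m).
It fails at once if the pencil is disturbed (distance of pencil from where it was at the start of the episode above 0.015 m).
It also fails if it takes over 35 s, if anything falls off the work surface, if the arm or the gripper's body presses on something with over 40 N, if the wrist force passes 120 N, or if a joint passes its speed limit or range.

### The arm

A 6-joint arm with a two-finger parallel gripper is mounted at the origin on a cart in front of the work surface, level with it; the furniture and walls round the work are solid. World frame = base frame: x ahead of the robot, y to its left, z up, the work surface at z = 0. Lengths are in m, angles in rad, forces in N, time in s.
With the tool pointing down it reaches from about 0.25 to 0.775 m from the base axis. Payload 4 kg.
Tool frame: the origin (TCP) lies on the centre line of the jaws, within the pads' length; the fingertips stand 17 mm ahead of it and the grasp point (between the pads) lies 2 mm behind it; z points along the fingers, y is the line along which they close (so a half turn about z gives the same grasp; the last joint's range is limited). The gripper opens to 94 mm and grips with 3 to 60 N. Pads are 16 mm wide; open, the fingers measure 119 mm over their backs; the gripper's body (75 mm by 177 mm) begins 78 mm behind the grasp point.
Start: joints at [-0.103, 0.087, 1.371, -0, 1.684, -0.103], TCP at [0.55, -0, 0.223] pointing down, gripper open.
Joint ranges: [-3.1, 3.1], [-0.76, 2.03], [0.27, 2.55], [-1.08, 4.22], [0.17, 2.65], [-2.57, 2.57]. Speed limits (rad/s): [2.79, 2.79, 3.14, 3.14, 3.14, 3.14].

### API

Orientations are given as [roll, pitch, yaw] about the fixed x, y, z axes, in that order (R = Rz(yaw) Ry(pitch) Rx(roll)).
In Python, from bench import robot gives the robot as it stands.
- The arm moves only by the tool servo_tool, never from a script. Its argument "plan" is a list of rows, each a list of 7 numbers: the shift along the tool's x, y, z normalised to -1 to 1, where 1 is 0.1 m, then the turn, a rotation vector about the tool's x, y, z normalised to -1 to 1, where 1 is pi/2 rad, then the finger opening in mm, from 0 to 94. In form: [[x, y, z, ax, ay, az, gripper], ...]. A call has 1 to 12 rows; each row is the pose to reach, as a shift and turn from the pose commanded when the call began, along the tool's axes at that moment; what a row does not reach only later rows make up. A row lasts 1/12 s, in which the tool goes at most 41.7 mm and 7.16 degrees, less where a joint would pass 70% of its speed; a pose out of reach is approached as far as the arm can. A call with a number of a shift or a turn outside -1 to 1 is refused whole. A call with a gripper value outside its range is refused whole. The fingers move at their own pace and stop on an object; the grip force is fixed at half the most. Time passes only in rows, so rows that repeat a pose let the fingers close. It gives the time, the measured TCP pose, the force, the opening and the grip force at its end, in the units of the state.
- robot.get_obs(): the state, without advancing time (a new reading comes with each control period).
- robot.snapshot(name): name is "scene" or "side" or "wrist"; returns the picture (420x560x3 uint8, red, green, blue); there is no depth.
- robot.camera_params(name): a dict with "camera_matrix" (3x3 intrinsics, pixels), "rvec" (rotation vector, rad) and "tvec" (3), from world to camera coordinates, as OpenCV has them; the wrist camera has in their place "tool_from_camera" (4x4, takes a point from camera to tool coordinates, whose origin is the TCP and whose axes are the flange's). Camera axes: x right, y down, z forward; pixel columns grow to the right and rows downward; lengths in m; the calibration is good to about 2 mm. A picture is of the moment at which its call begins: read the wrist's pose just before it. camera_params takes no time and is no camera call.
- robot.close_job(): hands the job in; it is judged then, once.
Trained networks look in the newest picture that a camera, given by its name, has taken for a name from the list of things; names that differ only in an ending like _2 or _b are one class to them, and where a whole thing is asked for, a point or a joint stands for the part that bears it (a point fixed in the world has none). Each returns a list of dicts, best first, with "conf" (0 to 1); they miss things now and then, are a little off and sometimes report something else, mostly with a low value. They report only what shows in the picture. A call takes as long as a camera call.
- robot.find_in(thing, camera): "extent" ([centre column, centre row, width, height] in pixels, round what is visible of it).
The state is a dict: "time": time; "joint_positions": joint angles; "qvel": joint speeds; "joint_torque": joint torques, N m; "tool_pos": TCP position; "ee_rot": TCP orientation; "wrist_force": force on the tool from outside, world axes, zero at the start; "wrist_torque": the same for the moment, N m; "width": finger opening in m; "finger_force": force on a finger pad.
Only numpy, scipy, OpenCV 4.12 (cv2) and the standard library are available. Lean on these libraries where they do the work, as an engineer would, in place of code of your own. Each camera call takes 0.05 s, during which the arm holds its last target. There are 200 camera calls.

## Working session

There is one attempt and no reset: what is moved stays moved. The work goes in short steps, Python scripts to look and compute and a tool call to move; the robot and the scene stay as the last step left them, time stands still between calls to the robot, and variables do not carry over. Pictures are saved under pics/ and viewed, at most 10 in all, crops included, and the job is handed in when it is done.

Besides the shell and the picture viewer there is one more tool, called after ">>>" as name([rows], argument=value, ...), one row to a line, values as JSON. servo_tool: Moves the arm, as the interface text tells. Scaled input: -1 to 1 covers 0.1 m each way for a shift and pi/2 rad each way for a turn. Its arguments: {"type":"object","properties":{"plan":{"type":"array","items":{"type":"array","items":{"type":"number"}}}},"required":["plan"]}

```bash
mkdir -p pics; python3 - <<'E'
from bench import robot
import cv2
o=robot.get_obs();print(o)
for n in("scene","side","wrist"):
    im=robot.snapshot(n);cv2.imwrite(f"pics/{n}0.png",im[:,:,::-1]);print(n,robot.camera_params(n))
E
```

```text
{'time': 0.0, 'joint_positions': array([-1.03113445e-01,  8.79376645e-02,  1.37226318e+00, -2.57881422e-05,
        1.68360913e+00, -1.03062206e-01]), 'qvel': array([ 4.98681637e-04,  2.63573662e-04,  2.54402711e-03,  6.27955815e-06,
        2.22203567e-04, -9.04645274e-05]), 'joint_torque': array([ 1.28542815e-03, -3.40182602e+01, -3.02423716e+01,  7.18220207e-02,
        3.29729996e-02, -1.13141955e-04]), 'tool_pos': array([5.49476131e-01, 3.36012549e-05, 2.21309101e-01]), 'ee_rot': array([-3.13938446e+00, -2.02622885e-04,  1.57074199e+00]), 'wrist_force': array([ 0.83146886, -1.38806622, -0.9661142 ]), 'wrist_torque': array([ 0.03801439,  0.03647227, -0.02428276]), 'finger_force': 0.0, 'width': 0.09415534408101392}
scene {'camera_matrix': array([[512.43323293,   0.        , 282.21277183],
       [  0.        , 512.43323293, 210.5088692 ],
       [  0.        ,   0.        ,   1.        ]]), 'rvec': array([ 0.79322894, -2.5422344 ,  1.1115053 ]), 'tvec': array([0.62057935, 0.01808456, 0.9234661 ])}
side {'camera_matrix': array([[386.75595782,   0.        , 283.42198465],
       [  0.        , 386.75595782, 214.07867004],
       [  0.        ,   0.        ,   1.        ]]), 'rvec': array([ 0.44462103, -2.7093361 ,  1.22694454]), 'tvec': array([ 0.58642123, -0.0886443 ,  1.07255306])}
wrist {'camera_matrix': array([[358.93657692,   0.        , 276.63308322],
       [  0.        , 358.93657692, 208.32001549],
       [  0.        ,   0.        ,   1.        ]]), 'tool_from_camera': array([[-2.41868710e-04, -9.65015745e-01, -2.62191826e-01,
         7.59389489e-02],
       [ 9.99999046e-01, -5.89999283e-04,  1.24904778e-03,
        -6.39840677e-04],
       [-1.36004376e-03, -2.62191274e-01,  9.65014967e-01,
        -1.62279387e-01],
       [ 0.00000000e+00,  0.00000000e+00,  0.00000000e+00,
         1.00000000e+00]])}
```

View pics/scene0.png

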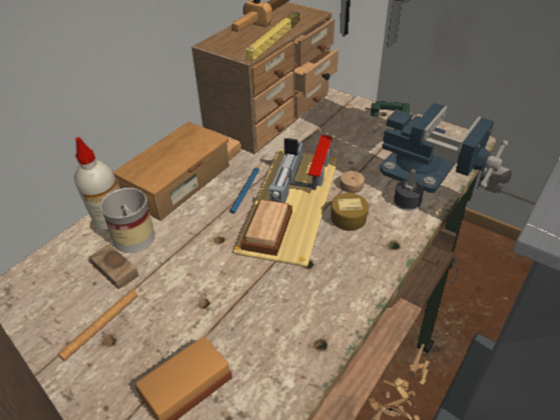

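View pics/wrist0.png

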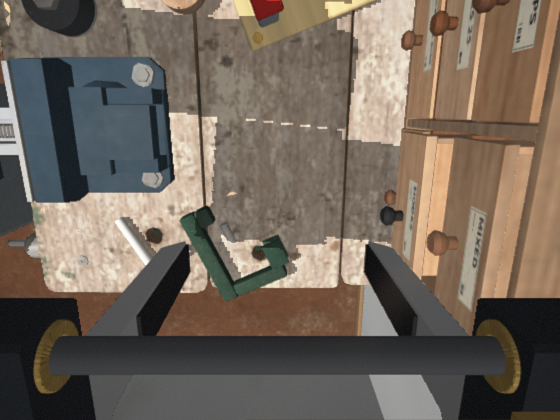

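View pics/side0.png

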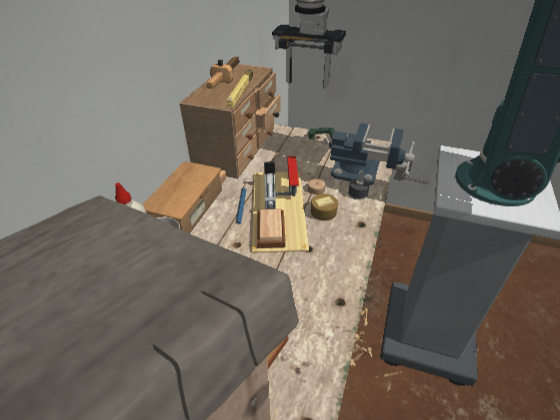

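The jig is near (290,200) in the scene view, with the red bar at about (320,155) and the black plate at about (292,147). Next I'll get a rough position from the scene and side cameras.

```bash
cat > h.py <<'E'
from bench import robot
import numpy as np, cv2
from scipy.spatial.transform import Rotation as Rn
def cam(n,o=None):
    p=robot.camera_params(n);K=p["camera_matrix"]
    if n!="wrist":
        R=cv2.Rodrigues(p["rvec"])[0];return K,R,np.array(p["tvec"])
    o=o or robot.get_obs();T=np.eye(4);T[:3,:3]=Rn.from_euler("xyz",o["ee_rot"]).as_matrix();T[:3,3]=o["tool_pos"]
    M=np.linalg.inv(T@p["tool_from_camera"]);return K,M[:3,:3],M[:3,3]
def back(c,uv,z):
    K,R,t=c;d=R.T@np.linalg.solve(K,[uv[0],uv[1],1]);C=-R.T@t
    return C+d*(z-C[2])/d[2]
def proj(c,X):
    K,R,t=c;q=(R@np.atleast_2d(X).T).T+t;q=q@K.T;return q[:,:2]/q[:,2:]
E
python3 - <<'E'
from h import *
c=cam("scene")
for n,uv,z in [("base BL",(237,249),.008),("base BR",(306,262),.008),("base right far",(335,168),.008),("red near",(318,175),.06),("red far",(325,138),.067),("tab top",(292,141),.085)]:
    print(n,back(c,uv,z).round(3))
for cn in("scene","side"):
    for t in("catch","bolt_tab","wax_tin","plug","pencil"):
        r=robot.find_in(t,cn);print(cn,t,r[:2])
im=cv2.imread("pics/scene0.png")[120:270,220:380];cv2.imwrite("pics/crop.png",cv2.resize(im,None,fx=5,fy=4 if 0 else 5*.8,interpolation=2) if 0 else cv2.resize(im,None,fx=4,fy=4,interpolation=2))
E
```

```text
base BL [0.532 0.456 0.008]
base BR [0.419 0.415 0.008]
base right far [0.509 0.169 0.008]
red near [0.492 0.264 0.06 ]
red far [0.538 0.165 0.067]
tab top [0.572 0.231 0.085]
scene catch [{'extent': [310.2, 161.2, 43.0, 52.9], 'conf': 0.81}, {'extent': [263.8, 221.9, 38.6, 42.6], 'conf': 0.31}]
scene bolt_tab [{'extent': [285.5, 166.2, 23.8, 59.9], 'conf': 0.93}]
scene wax_tin [{'extent': [349.2, 211.4, 38.3, 40.9], 'conf': 0.87}]
scene plug [{'extent': [352.1, 180.1, 19.6, 21.8], 'conf': 0.84}]
scene pencil [{'extent': [246.1, 189.3, 27.3, 49.0], 'conf': 0.82}]
side catch [{'extent': [293.9, 176.5, 7.9, 34.6], 'conf': 0.72}]
side bolt_tab [{'extent': [268.5, 186.8, 10.7, 45.3], 'conf': 0.6}]
side wax_tin [{'extent': [325.0, 208.8, 24.3, 30.4], 'conf': 0.77}]
side plug [{'extent': [317.4, 186.2, 16.7, 14.8], 'conf': 0.6}]
side pencil [{'extent': [240.2, 204.7, 10.1, 39.0], 'conf': 0.56}]
```

View pics/crop.png

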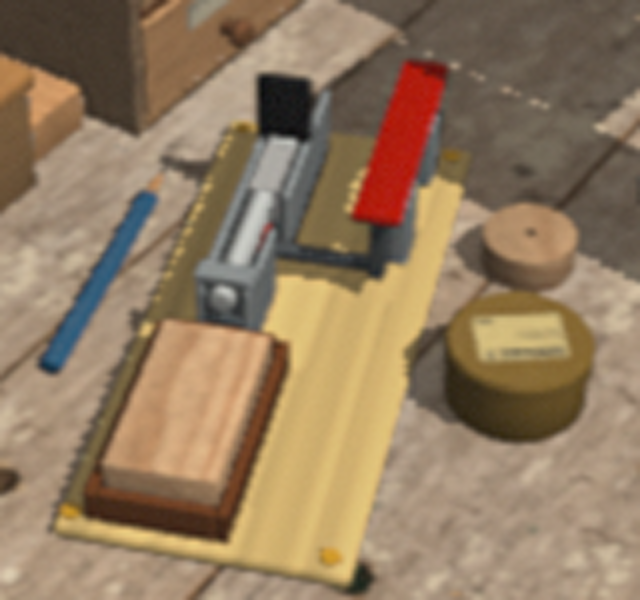

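```bash
python3 - <<'E'
from h import *
c=cam("scene")
for n,uv,z in [("cab corner bottom",(255,151),0),("box knob end",(240,147),.03),("drawer bottom right",(310,108),.0),("red near",(315,174.5),.067),("red far",(327,136.5),.067),("tab top",(291.5,140),.085),("tab rear?",(291,153),.05)]:
    print(n,back(c,uv,z).round(3))
b=back(c,(255,151),0)
for h in (.1,.15,.2,.25,.3): print(h,proj(c,b+[0,0,h]).round(0))
E
```

```text
cab corner bottom [0.686 0.204 0.   ]
box knob end [0.694 0.243 0.03 ]
drawer bottom right [ 0.682 -0.007  0.   ]
red near [0.493 0.273 0.067]
red far [0.538 0.158 0.067]
tab top [0.575 0.229 0.085]
tab rear? [0.579 0.224 0.05 ]
0.1 [[252. 110.]]
0.15 [[251.  88.]]
0.2 [[250.  64.]]
0.25 [[248.  38.]]
0.3 [[246.  11.]]
```

>>> servo_tool([
  [0.3,-0.1,0,0,0,-0.07,50],
  [0.6,-0.1,0,0,0,-0.14,50],
  [0.9,-0.1,0,0,0,-0.2,50],
  [1,-0.1,0,0,0,-0.22,50],
  [1,-0.1,0,0,0,-0.22,50],
  [1,-0.1,0,0,0,-0.22,50],
])

```text
time: 1.15
tool_pos: [0.54, 0.0998, 0.2225]
ee_rot: [-3.141, 0.001, 1.916]
wrist_force: [-0.1, -0.1, 0.2]
width: 0.0575
finger_force: 0.0
```

>>> servo_tool([
  [0.3,0.15,0,0,0,0,48],
  [0.6,0.3,0,0,0,0,48],
  [0.76,0.38,0,0,0,0,48],
  [0.76,0.38,0,0,0,0,48],
  [0.76,0.38,0,0,0,0,48],
])

```text
time: 1.57
tool_pos: [0.5503, 0.1833, 0.2222]
ee_rot: [-3.141, 0.001, 1.915]
wrist_force: [0.6, 0.2, -0.1]
width: 0.0481
finger_force: 0.0
```

```bash
python3 - <<'E'
from h import *
o=robot.get_obs();print(o["tool_pos"],o["ee_rot"],o["width"],abs(o["qvel"]).max())
im=robot.snapshot("wrist");cv2.imwrite("pics/w1.png",im[:,:,::-1])
np.save("o1.npy",o,allow_pickle=True)
E
```

```text
[0.55033251 0.1833041  0.22219802] [-3.14081201e+00  1.22146864e-03  1.91531779e+00] 0.04807495537864005 0.022323329128202403
```

View pics/w1.png

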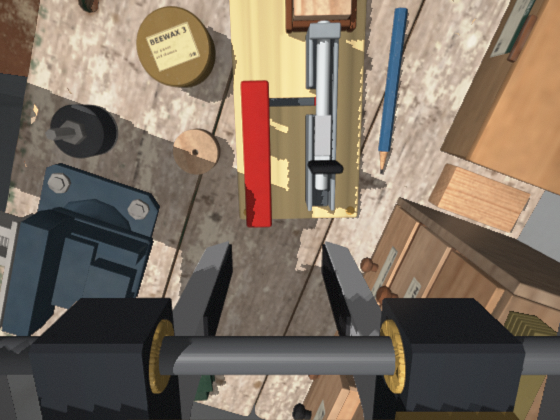

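The red bar runs from (255,81) to (259,226), the black plate's top is at about (325,167), and the cabinet knobs are at (370,265). I'll turn these into world coordinates.

```bash
python3 - <<'E'
from h import *
o=np.load("o1.npy",allow_pickle=True).item();c=cam("wrist",o)
im=cv2.imread("pics/w1.png");h=cv2.cvtColor(im,cv2.COLOR_BGR2HSV)
m=((h[...,0]<8)|(h[...,0]>172))&(h[...,1]>190)&(h[...,2]>120);m[:, :200]=0;m[:,300:]=0;m[240:]=0
n,l,s,_=cv2.connectedComponentsWithStats(m.astype(np.uint8));k=1+s[1:,4].argmax()
pts=np.argwhere(l==k)[:,::-1].astype(float)
W=np.array([back(c,p,.067)[:2] for p in pts]).astype(np.float32)
r=cv2.minAreaRect(W*1000);print("bar mm",r)
cen=np.array(r[0])/1000;b=cv2.boxPoints(r)/1000
# long axis
e=[b[1]-b[0],b[2]-b[1]];y=max(e,key=np.linalg.norm);y/=np.linalg.norm(y);y*=np.sign(y[1]);x=np.array([y[1],-y[0]])
org=cen+.03*x;print("y",y,"yaw y deg",np.degrees(np.arctan2(y[1],y[0])),"cen",cen,"org",org)
J=lambda p:np.round(1000*np.array([(p[:2]-org)@x,(p[:2]-org)@y]),1)
for nm,uv,z in [("tab topL rear",(308,172),.085),("tab topR rear",(343,172),.085),("tab top front L",(308,161),.085),("base cornR",(357,217),.008),("base cornL",(239,217),.008),("knob",(369,265),.15),("knob2",(386,292),.15),("cab corner",(400,200),.2)]:
    p=back(c,uv,z);print(nm,p.round(3),J(p))
C=lambda j,z:np.r_[org+j[0]*x+j[1]*y,z]
sc=cam("scene")
print("scene proj bar ends",proj(sc,[C((-.03,.065),.067),C((-.03,-.065),.067),C((.03,-.014),.085)]).round(1))
t=(h[120:200,295:360,2]<45);print(im[155:180:2,325].tolist());g=o["tool_pos"]
print("tcp in jig",J(g),"tool yaw",np.degrees(o["ee_rot"][2]))
E
```

```text
bar mm ((521.0128173828125, 211.24090576171875), (22.20541763305664, 127.45063781738281), 20.512657165527344)
y [-0.35041416  0.9365949 ] yaw y deg 110.51265 cen [0.52101282 0.21124091] org [0.54911066 0.22175333]
tab topL rear [0.566 0.217 0.085] [ 14.  -10.6]
tab topR rear [0.594 0.227 0.085] [ 43.4 -11. ]
tab top front L [0.563 0.225 0.085] [13.9 -1.4]
base cornR [0.645 0.179 0.008] [ 74.7 -74.1]
base cornL [0.523 0.135 0.008] [-54.4 -72.3]
knob [0.621 0.178 0.15 ] [ 52.2 -66.7]
knob2 [0.641 0.162 0.15 ] [ 65.6 -88. ]
cab corner [0.601 0.234 0.2  ] [52.9 -6.8]
scene proj bar ends [[312.8 173.1]
 [326.3 133.7]
 [291.  136.4]]
[[178, 177, 176], [226, 226, 223], [213, 211, 208], [14, 14, 14], [17, 15, 16], [27, 28, 25], [40, 39, 38], [44, 42, 41], [44, 41, 42], [48, 48, 47], [111, 111, 109], [149, 148, 146], [147, 146, 143]]
tcp in jig [-12.3 -36.4] tool yaw 109.73962603699646
```

>>> servo_tool([
  [0.07,0.1,0.3,0,0,-0.008,48],
  [0.07,0.1,0.6,0,0,-0.008,48],
  [0.07,0.1,0.9,0,0,-0.008,48],
  [0.07,0.1,1,0,0,-0.008,48],
  [0.07,0.1,1,0,0,-0.008,48],
  [0.07,0.1,1,0,0,-0.008,48],
])

```text
time: 2.12
tool_pos: [0.5574, 0.1931, 0.1231]
ee_rot: [-3.142, 0.0, 1.927]
wrist_force: [0.6, 0.3, 0.9]
width: 0.0477
finger_force: 0.0
```

```bash
python3 - <<'E'
from h import *
o=robot.get_obs();g=o["tool_pos"];x=np.array([.9366,.3504]);y=np.array([-.3504,.9366]);org=np.array([.5491,.2218])
print(g,np.degrees(o["ee_rot"]),o["width"],1000*(g[:2]-org)@x,1000*(g[:2]-org)@y)
im=robot.snapshot("wrist");cv2.imwrite("pics/w2.png",im[:,:,::-1])
E
```

```text
[0.5573708  0.19312609 0.12305013] [-1.79997714e+02  1.93427842e-02  1.10415605e+02] 0.04770427114540194 -2.300908843985667 -29.75406796449283
```

View pics/w2.png

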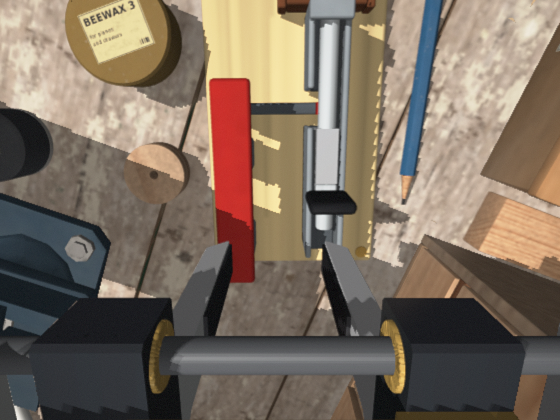

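The bar spans (210–254, 78–282) and the plate top spans (305–355, 190–212), with the fingers aligned to each. One quick numeric check before descending.

```bash
python3 - <<'E'
from h import *
o=robot.get_obs();c=cam("wrist",o);T=Rn.from_euler("xyz",o["ee_rot"]).as_matrix()
for n,uv,z in [("bar far L",(210,79),.067),("bar far R",(249,79),.067),("bar near R",(254,281),.067),("bar near L",(214,281),.067),("tab rear L",(311,213),.085),("tab rear R",(356,213),.085),("tab front L",(305,192),.085),("tab frontR",(350,191),.085)]:
    print(n,((back(c,uv,z)-o["tool_pos"])@T*1000).round(1))
E
```

```text
bar far L [ 93.8 -38.9  57.4]
bar far R [ 93.8 -16.4  57.5]
bar near R [-34.2 -15.6  57.5]
bar near L [-34.2 -42.5  57.5]
tab rear L [18.4 19.7 39.6]
tab rear R [18.3 46.  39.7]
tab front L [31.  15.9 39.6]
tab frontR [31.5 41.8 39.7]
```

>>> servo_tool([
  [0,0,0.2,0,0,0,48],
  [0,0,0.32,0,0,0,48],
  [0,0,0.4,0,0,0,48],
  [0,0,0.45,0,0,0,48],
  [0,0,0.49,0,0,0,48],
  [0,0,0.49,0,0,0,48],
  [0,0,0.49,0,0,0,48],
  [0,0,0.49,0,0,0,48],
])

```text
time: 2.83
tool_pos: [0.5576, 0.1942, 0.0752]
ee_rot: [3.14, 0.001, 1.929]
wrist_force: [-1.1, -0.8, 5.0]
width: 0.0479
finger_force: 2.6
```

>>> servo_tool([
  [0,0,0.015,0,0,0,48],
  [0,0,0.015,0,0,0,48],
  [0,0,0.015,0,0,0,48],
  [0,0,0.015,0,0,0,48],
])

```text
time: 3.17
tool_pos: [0.5576, 0.1942, 0.0739]
ee_rot: [3.14, 0.001, 1.929]
wrist_force: [-1.1, -1.6, 5.3]
width: 0.0481
finger_force: 2.8
```

```bash
python3 - <<'E'
from h import *
o=robot.get_obs();print(o["tool_pos"],o["wrist_force"],o["wrist_torque"])
im=robot.snapshot("wrist");cv2.imwrite("pics/w3.png",im[:,:,::-1])
E
```

```text
[0.55763111 0.1942152  0.07386355] [-1.13565842 -1.56528381  5.30806651] [-0.34328318  0.36613933  0.0426153 ]
```

View pics/w3.png

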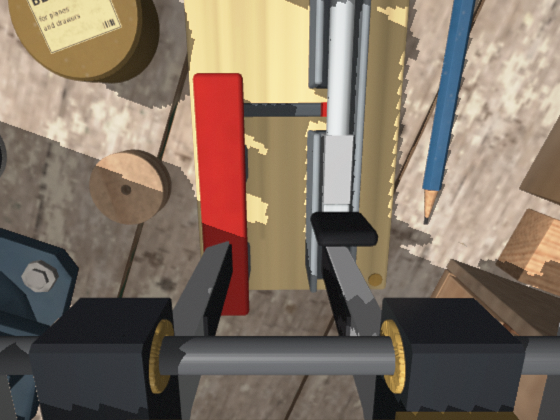

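The catch is pressed (finger on the red bar, bolt finger behind the plate). Next I'll push along tool +x.

>>> servo_tool([
  [0,0,0.01,0,0,0,48],
  [0,0,0.01,0,0,0,48],
  [0.05,0,0.01,0,0,0,48],
  [0.1,0,0.01,0,0,0,48],
  [0.15,0,0.01,0,0,0,48],
  [0.2,0,0.01,0,0,0,48],
  [0.2,0,0.01,0,0,0,48],
  [0.2,0,0.01,0,0,0,48],
])

```text
time: 3.88
tool_pos: [0.5519, 0.2118, 0.0733]
ee_rot: [3.138, 0.004, 1.929]
wrist_force: [0.5, -4.5, 5.7]
width: 0.048
finger_force: 3.0
```

>>> servo_tool([
  [0.08,0,0,0,0,0,48],
  [0.16,0,0,0,0,0,48],
  [0.24,0,0,0,0,0,48],
  [0.32,0,0,0,0,0,48],
  [0.38,0,0,0,0,0,48],
  [0.42,0,0,0,0,0,48],
  [0.44,0,0,0,0,0,48],
  [0.44,0,0,0,0,0,48],
  [0.44,0,0,0,0,0,48],
])

```text
time: 4.63
tool_pos: [0.5365, 0.2528, 0.0733]
ee_rot: [3.138, 0.004, 1.929]
wrist_force: [1.2, -4.9, 6.3]
width: 0.0479
finger_force: 3.1
```

Moving smoothly at about 5 N, so I'll ease it to the stop.

>>> servo_tool([
  [0.01,0,0,0,0,0,48],
  [0.02,0,0,0,0,0,48],
  [0.03,0,0,0,0,0,48],
  [0.04,0,0,0,0,0,48],
  [0.05,0,0,0,0,0,48],
  [0.05,0,0,0,0,0,48],
  [0.05,0,0,0,0,0,48],
])

```text
time: 5.22
tool_pos: [0.5353, 0.256, 0.0734]
ee_rot: [3.138, 0.007, 1.928]
wrist_force: [2.1, -7.7, 5.9]
width: 0.0482
finger_force: 4.8
```

>>> servo_tool([
  [0.01,0,0,0,0,0,48],
  [0.02,0,0,0,0,0,48],
  [0.03,0,0,0,0,0,48],
  [0.03,0,0,0,0,0,48],
  [0.03,0,0,0,0,0,48],
])

```text
time: 5.63
tool_pos: [0.5352, 0.2562, 0.0734]
ee_rot: [3.139, 0.012, 1.926]
wrist_force: [4.1, -13.6, 6.8]
width: 0.0482
finger_force: 7.7
```

```bash
python3 - <<'E'
from h import *
o=robot.get_obs();print(o["tool_pos"],o["wrist_force"]);g=o["tool_pos"];print(1000*(g[:2]-[.5491,.2218])@[-.3504,.9366]+8+14)
im=robot.snapshot("wrist");cv2.imwrite("pics/w4.png",im[:,:,::-1])
E
```

```text
[0.53521337 0.25622396 0.07344187] [  4.10828333 -13.64861445   6.84779754]
59.107356116646336
```

View pics/w4.png

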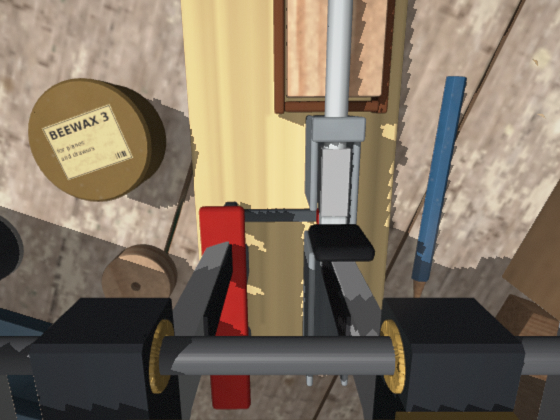

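The bolt is against its stop: the force rose to 14 N with no further motion, and the rod lies over the block. I'll lift straight up to release the catch.

>>> servo_tool([
  [-0.03,0,0,0,0,0,48],
  [-0.03,0,-0.05,0,0,0,48],
  [-0.03,0,-0.12,0,0,0,48],
  [-0.04,0,-0.25,0,0,0,48],
  [-0.04,0,-0.5,0,0,0,48],
  [-0.04,0,-0.8,0,0,0,48],
  [-0.04,0,-1,0,0,0,48],
  [-0.04,0,-1,0,0,0,48],
  [-0.04,0,-1,0,0,0,48],
])

```text
time: 6.43
tool_pos: [0.534, 0.2586, 0.1727]
ee_rot: [3.138, -0.0, 1.929]
wrist_force: [0.9, 0.3, -0.7]
width: 0.0482
finger_force: 0.0
```

```bash
python3 - <<'E'
from h import *
o=robot.get_obs();print(o["tool_pos"],o["wrist_force"])
im=robot.snapshot("wrist");cv2.imwrite("pics/w5.png",im[:,:,::-1])
c=cam("wrist",o);org=np.array([.5491,.2218]);x=np.array([.9366,.3504]);y=np.array([-.3504,.9366])
C=lambda a,b,z:np.r_[org+a*x+b*y,z]
print("tab rear top if home",proj(c,[C(.016,.046,.085),C(.044,.046,.085)]).round())
print("bar near corners up/down",proj(c,[C(s*.012-.03,e,z) for z in(.067,.055) for e in(-.065,.065) for s in(-1,1)]).round())
E
```

```text
[0.53399582 0.2585508  0.17269481] [ 0.93265546  0.27102724 -0.70749967]
tab rear top if home [[301. 211.]
 [339. 211.]]
bar near corners up/down [[229. 331.]
 [257. 331.]
 [223. 180.]
 [254. 180.]
 [230. 323.]
 [258. 323.]
 [225. 177.]
 [255. 177.]]
```

View pics/w5.png

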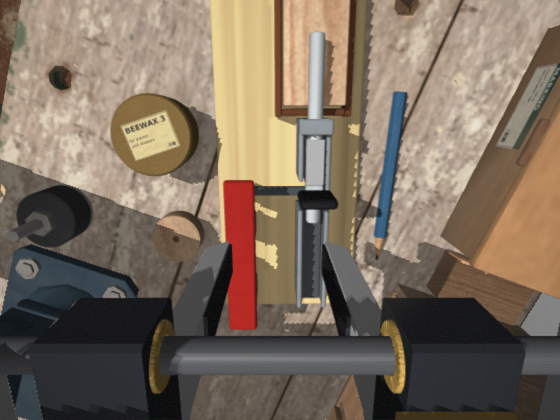

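The plate's rear edge is at row ~209 (211 predicted for home), and the bar spans rows 180–329, which fits the catch being up. The gripper is clear, and the block, tin, disc and pencil look undisturbed.

```bash
python3 -c "
from bench import robot
print(robot.close_job())"
```

```text
the job is handed in; nothing more can be done
None
```

I pushed the bolt to its stop over the block with the catch held down, then lifted clear; the final picture shows the bolt home and the catch back up. The job is handed in at about 6.5 s, but the hand-in call gave no verdict.

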